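# Swap the specimen mount that is hemmed in between two lens cases

### The arm

A 6-joint arm with a two-finger parallel gripper is mounted at the origin on a cart in front of the work surface, level with it; the furniture and walls round the work are solid. World frame = base frame: x ahead of the robot, y to its left, z up, the work surface at z = 0. Lengths are in m, angles in degrees, forces in N, time in s.
With the tool pointing down it reaches from about 0.3 to 0.75 m from the base axis. Payload 8.5 kg.
Tool frame: the origin (TCP) lies midway between the tips of the shut fingers; the grasp point (between the pads) lies env.tcp_to_grasp behind it (env.tcp_to_grasp is the distance from the TCP to the grasp point, in m); z points along the fingers, y is the line along which they close (so a half turn about z gives the same grasp; the last joint's range is limited). The gripper opens to 85 mm and grips with 20 to 120 N. Pads are 22 mm wide; open, the fingers measure 114 mm over their backs; the gripper's body (76 mm by 85 mm) begins 54 mm behind the grasp point. The pads swing forward as they close: fully open they stand 13 mm farther back than shut.
Start: joints at [63.008, 21.807, 74.336, -0, 83.858, -12.336], TCP at [0.139, 0.532, 0.231] pointing down, gripper open.
Joint ranges: [-178.18, 178.18], [-50.72, 133.34], [12.68, 142.11], [-81.47, 261.47], [9.98, 163.14], [-165.26, 165.26]. Speed limits (degrees/s): [136.94, 136.94, 180, 180, 180, 180].

### API

Orientations are given as a 3x3 rotation matrix whose columns are the frame's x, y, z axes.
In Python, from rig import observe, optics, job, env gives the robot as it stands. The module is installed in compiled form; this text tells all that it offers.
- The arm moves only by the shell command python3 -m jog 'ROWS' [FORCE]. ROWS is JSON, a list of rows, each a list of 7 numbers: the turn, a rotation vector about the tool's x, y, z in rad, then the shift along the tool's x, y, z in m, then the opening in per cent of the stroke, from 0 (shut) to 100 (fully open). A call has 1 to 10 rows; each row shifts and turns the commanded pose from where the row before left it, along the tool's axes as they then stand; what a row does not reach is not made up. A row lasts 1/8 s, in which the tool goes at most 62.5 mm and 10.7 degrees, less where a joint would pass 70% of its speed; a pose out of reach is approached as far as the arm can. A call is refused whole if a number of a shift passes 0.0625 or a number of a turn 0.188, either way. A call with a gripper value outside its range is refused whole. The fingers move at their own pace and stop on an object; FORCE is the grip in N (left out, the last holds). Time passes only in rows, so rows that do not move let the fingers close. It gives the time, the measured TCP pose, the force, the opening and the grip force at its end, in the units of the state.
- observe(): the state, without advancing time (a new reading comes with each control period).
- optics.get_image(name): name is "scene" or "top"; returns a dict with "pixels" (420x560x3 uint8, red, green, blue), "mtx" (3x3 intrinsics, pixels), "rvec" (rotation vector, rad) and "tvec" (3), from world to camera coordinates, as OpenCV has them. Camera axes: x right, y down, z forward; pixel columns grow to the right and rows downward; lengths in m; the calibration is good to about 2 mm. A picture is of the moment at which its call begins. There is no depth.
- job.close_job(): hands the job in; it is judged then, once.
The state is a dict: "time_s": time; "q": joint angles; "qvel": joint speeds; "joint_efforts": joint torques, N m; "position": TCP position; "tool_rot": TCP orientation; "ft_force": force on the tool from outside, world axes, zero at the start; "wrist_torque": the same for the moment, N m; "grip_width": finger opening in m; "gripper_force": force on a finger pad.
Only numpy, scipy, OpenCV 4.12 (cv2) and the standard library are available. Lean on these libraries where they do the work, as an engineer would, in place of code of your own. Each camera call takes 0.05 s, during which the arm holds its last target. There are 200 camera calls.

### The job

Swap the two specimen mounts: the pale one in the rack belongs on the centre of the round stand, and the dark one now on the stand belongs on the rack's middle seat. The pale one is hemmed in, so first stand both screw-cap cases together on the white tray, and only when the dark mount is on the middle seat put each case back on the very seat it came from. Keep the cases upright throughout and leave the loupe, the marker and the ring gauge alone.

Things in the scene. Friction and masses are not known exactly. Their poses are not given: they have to be found in the camera images.
- rack: Fixed aluminium rack. Origin: worktop level, under the middle seat's centre; x points to its back panel, y along the seats. Deck 74 (x -42..+32) by 156 mm, top 8 mm above the origin; upright back panel (x 26..30, 40 mm high) along the whole back, sides and front open. Engraved circles mark three seats: middle x 0, y 0; outer x -8, y +42 and x -8, y -42 mm
- tray: Fixed flat white plastic tray, the side area, 100 (x) by 200 mm (y), empty at the start. Origin: centre of its underside; floor 3 mm thick, rim 4 mm wide and 8 mm high. There is room for both cases and a mount at y -65, 0 and +65 mm
- stand: Fixed round steel specimen stand, 30 mm high, flat top 48 mm across with an engraved circle at its centre, foot 64 mm across. Origin: centre of its underside
- tall_case: Taller screw-cap lens case, ivory body with black ribbed cap, 39 mm across, 60 mm high; the cap is the part from 38 mm up. Origin: centre of its underside, z up. Stands on one of the two outer seats of the rack at the start (either one). 50 g
- short_case: Shorter screw-cap lens case, the same look, 39 mm across, 50 mm high; the cap is the part from 30 mm up. Origin: centre of its underside, z up. Stands on the other outer seat at the start. 45 g
- pale_mount: Pale cream resin specimen mount (round puck), 30 mm across, 22 mm high, on the rack's middle seat at the start, with a gap of about 8 mm to each case and 11 mm to the back panel. Origin: centre of its underside, z up. 32 g
- dark_mount: Dark resin specimen mount (round puck), 30 mm across, 19 mm high, on the stand at the start. Origin: centre of its underside, z up. 30 g
- loupe: Bystander: black eye loupe, 39 mm across, 41 mm high, standing between the stand and the microscope. Origin: centre of its underside
- marker: Bystander: marker pen, 136 mm long (along its y), 14 mm thick, lying in front of the microscope. Origin: centre of its underside
- ring_gauge: Bystander: steel ring gauge, 62 mm across, 16 mm high, lying at the right end of the work. Origin: centre of its underside

How it is judged (in metres and radians):
On the way, in this order (a step that is already met when the one before it is completed fails the run):
1. both cases stand upright on the tray at the same time, let go (x of tall_case in the frame of tray between -0.05 and 0.05 m and y of tall_case in the frame of tray between -0.1 and 0.1 m and z of each of tall_case, short_case in the frame of tray below 0.014 m and angle between each of tall_case, short_case's own z axis and vertical below 0.15 rad and contact force between the fingers and tall_case below 1 N and x of short_case in the frame of tray between -0.05 and 0.05 m and y of short_case in the frame of tray between -0.1 and 0.1 m and contact force between the fingers and short_case below 1 N), for 0.2 s.
2. the dark mount stands on the rack's middle seat while both cases still stand on the tray (all of step 1 and horizontal distance between dark_mount and rack below 0.01 m and z of dark_mount in the frame of rack between 0.004 and 0.013 m and angle between dark_mount's own z axis and vertical below 0.1 rad and contact force between the fingers and dark_mount below 1 N), for 0.2 s.
At the end, for the whole second after the job is handed in: The dark mount stands flat on the rack's deck within 10 mm of the middle seat's centre, the pale mount stands flat on the stand within 10 mm of its centre, and each case stands upright within 12 mm of where it stood at the start; all at rest (horizontal distance between dark_mount and rack below 0.01 m and z of dark_mount in the frame of rack between 0.004 and 0.013 m and angle between each of dark_mount, pale_mount, tall_case, short_case's own z axis and vertical below 0.1 rad and horizontal distance between pale_mount and stand below 0.01 m and z of pale_mount in the frame of stand between 0.026 and 0.035 m and distance of each of tall_case, short_case from where it was at the start of the episode below 0.012 m and linear speed of each of tall_case, short_case, pale_mount, dark_mount below 0.02 m/s); the robot touches nothing.
It fails at once if a lens case is tipped by more than about 35 degrees (angle between any of tall_case, short_case's own z axis and vertical above 0.6 rad).
It fails at once if the loupe, the marker or the ring gauge is moved by more than 25 mm (distance of any of loupe, marker, ring_gauge from where it was at the start of the episode above 0.025 m).
It also fails if it takes over 141 s, if anything falls off the work surface, if the arm or the gripper's body presses on something with over 40 N, if the wrist force passes 120 N, or if a joint passes its speed limit or range.

## Working session

There is one attempt and no reset: what is moved stays moved. The work goes in short steps, Python scripts to look and compute and a shell command to move; the robot and the scene stay as the last step left them, time stands still between calls to the robot, and variables do not carry over. Pictures are saved under pics/ and viewed, at most 14 in all, crops included, and the job is handed in when it is done.

```bash
mkdir -p pics
cat > h.py <<'E'
import numpy as np, cv2
from rig import observe, optics, job, env
def shot(name,fn=None):
    d=optics.get_image(name); im=cv2.cvtColor(d["pixels"],cv2.COLOR_RGB2BGR)
    if fn: cv2.imwrite('pics/'+fn,im)
    d['im']=im; return d
def ray(d,u,v):
    R=cv2.Rodrigues(np.array(d['rvec'],float))[0]; t=np.array(d['tvec'],float).ravel()
    p=cv2.undistortPoints(np.array([[[u,v]]],float),np.array(d['mtx'],float),None).ravel()
    w=R.T@np.array([p[0],p[1],1]); return -R.T@t, w/np.linalg.norm(w)
def onz(d,u,v,z):
    c,w=ray(d,u,v); return c+w*(z-c[2])/w[2]
def tri(d1,p1,d2,p2):
    c1,w1=ray(d1,*p1); c2,w2=ray(d2,*p2)
    A=np.stack([w1,-w2],1); s=np.linalg.lstsq(A,c2-c1,rcond=None)[0]
    a=c1+s[0]*w1;b=c2+s[1]*w2; return (a+b)/2, np.linalg.norm(a-b)
def proj(d,P):
    return cv2.projectPoints(np.array(P,float).reshape(-1,3),np.array(d['rvec'],float),np.array(d['tvec'],float),np.array(d['mtx'],float),None)[0].reshape(-1,2)
E
python3 - <<'E'
from h import *
np.set_printoptions(precision=4,suppress=True)
for n in("scene","top"):
    d=shot(n,n+'0.png'); print(n,d['mtx'],ray(d,280,210))
s=observe(); print(s['position'],s['tool_rot'],s['grip_width'],s['time_s'],env.tcp_to_grasp, s['ft_force'])
E
```

```text
scene [[520.0799   0.     281.2928]
 [  0.     520.0799 212.0171]
 [  0.       0.       1.    ]] (array([-0.4184, -0.8928,  0.7349]), array([ 0.693 ,  0.5155, -0.504 ]))
top [[507.9645   0.     291.1091]
 [  0.     507.9645 204.8541]
 [  0.       0.       1.    ]] (array([ 0.3785, -0.2179,  1.244 ]), array([ 0.0934,  0.0147, -0.9955]))
[0.139  0.5319 0.2308] [[-0.9675  0.253  -0.0006]
 [ 0.253   0.9675 -0.0011]
 [ 0.0003 -0.0012 -1.    ]] 0.08536367452971506 0.1 0.0187 [ 0.8741 -0.32    0.4263]
```

View pics/scene0.png

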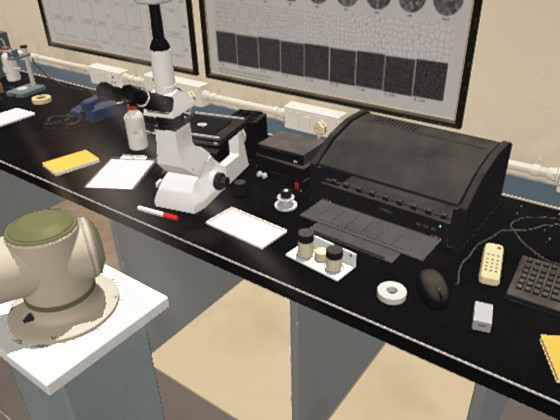

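View pics/top0.png

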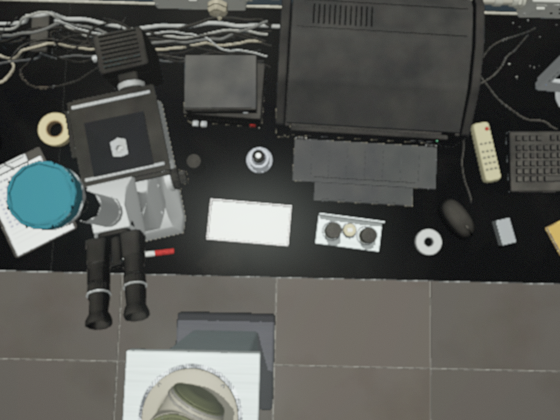

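The scene view shows the rack at about (320,257) with its cases at (306,243) and (334,258). The tray is at (247,227) and the stand at (286,200). In the top view the rack is at (349,232), the tray at (249,222), the stand at (259,160) and the loupe at (194,161). Next I'll zoom in.

Run:
```python
import cv2
a=cv2.imread('pics/top0.png')[135:260,190:390]; b=cv2.imread('pics/scene0.png')[175:285,200:370]
cv2.imwrite('pics/tc.png',cv2.resize(a,None,fx=4,fy=4,interpolation=cv2.INTER_CUBIC))
cv2.imwrite('pics/sc.png',cv2.resize(b,None,fx=4.5,fy=4.5,interpolation=cv2.INTER_CUBIC))
```

```text
(no output)
```

View pics/tc.png

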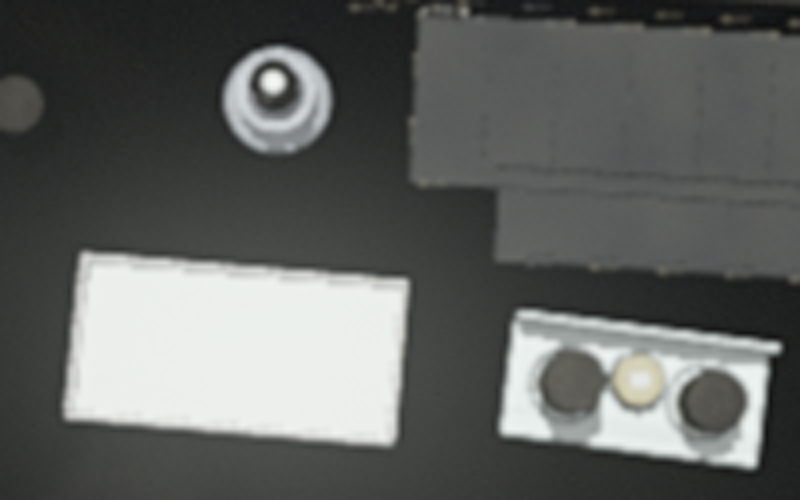

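View pics/sc.png

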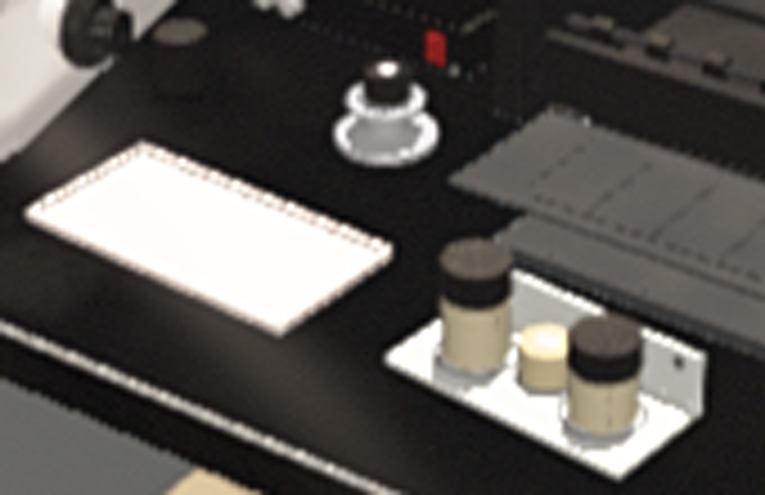

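The zoomed views show the tall case on the left (+y) seat, the short case on the right, and the pale mount between them. The dark mount stands on the stand. Next I'll measure the centres.

```bash
cat > m.py <<'E'
from h import *
np.set_printoptions(precision=4,suppress=True)
d=shot('top'); s=shot('scene')
K=8
def up(d,x0,y0,x1,y1):
    return cv2.resize(d['im'][y0:y1,x0:x1],None,fx=K,fy=K,interpolation=cv2.INTER_CUBIC)
def back(p,x0,y0): return ((np.array(p)+.5)/K-.5+[x0,y0])
def blob(mask,seed=None):
    cs=cv2.findContours(mask.astype(np.uint8),cv2.RETR_EXTERNAL,cv2.CHAIN_APPROX_NONE)[0]
    return max(cs,key=cv2.contourArea)
def ell(d,x0,y0,x1,y1,f,name):
    u=up(d,x0,y0,x1,y1); c=blob(f(u.astype(int))); e=cv2.fitEllipse(cv2.convexHull(c))
    p=back(e[0],x0,y0); print(name,p,np.array(e[1])/K,round(e[2])); return p
E
cat > a.py <<'E'
from m import *
g=lambda u:u.max(2)
# top view
T={}
T['tall']=ell(d,324,219,344,240,lambda u:g(u)<120,'tallT')
T['short']=ell(d,357,225,379,246,lambda u:g(u)<120,'shortT')
T['pale']=ell(d,340,220,359,240,lambda u:((u[:,:,2]-u[:,:,0])>22)&(g(u)>120),'paleT')
T['stand']=ell(d,243,143,275,176,lambda u:g(u)>95,'standT')
T['dark']=ell(d,250,147,266,163,lambda u:g(u)<150,'darkT')
for n,(x0,y0,x1,y1) in dict(tray=(200,190,300,255),rack=(310,205,392,258)).items():
    u=up(d,x0,y0,x1,y1); c=blob((g(u.astype(int))>120)); r=cv2.minAreaRect(c)
    q=back(cv2.boxPoints(r),x0,y0); print(n,q.tolist()); print(np.array([onz(d,*p,.008) for p in q]))
# scene
for nm,b in dict(tall=(294,224,320,262),short=(322,242,348,278),dark=(274,184,300,200)).items():
    x0,y0,x1,y1=b; im=s['im'][y0:y1,x0:x1].max(2); print(nm); print(im[:, (x1-x0)//2-2:(x1-x0)//2+2].mean(1).astype(int))
S={}
S['pale']=ell(s,312,244,332,264,lambda u:(u[:,:,2]-u[:,:,0])>22,'paleS')
print(s['im'][245:264,321])
E
python3 a.py
```

```text
tallT [333.0346 230.5835] [16.95   17.2794] 92
shortT [367.533  235.5697] [16.1863 16.9395] 36
paleT [349.0811 229.7562] [11.9582 12.0924] 174
standT [258.8794 159.6164] [27.0646 27.3817] 70
darkT [258.4307 156.9172] [13.3661 15.3318] 162
tray [[204.8396987915039, 239.67526626586914], [208.456787109375, 196.90318965911865], [292.34496307373047, 203.9973258972168], [288.7278747558594, 246.76940155029297]]
[[ 0.4174 -0.0194  0.008 ]
 [ 0.5221 -0.0239  0.008 ]
 [ 0.5099 -0.2295  0.008 ]
 [ 0.4054 -0.2233  0.008 ]]
rack [[313.59703063964844, 243.43824768066406], [317.8445587158203, 211.20059251785278], [385.0117416381836, 220.05032348632812], [380.7642135620117, 252.28797912597656]]
[[ 0.4149 -0.2834  0.008 ]
 [ 0.4938 -0.2922  0.008 ]
 [ 0.4763 -0.4568  0.008 ]
 [ 0.3976 -0.4469  0.008 ]]
tall
[ 23  23  20  31  82 109 105 102 101 100 102 105  86  41  26  28  29  27
  24  62 145 187 184 182 182 182 182 182 182 182 182 183 180 167 144 146
 178 247]
short
[ 31  75 114 110  98  96  95  92  93  93  90  79  47  28  28  27  24  32
 105 166 182 179 178 181 182 178 176 177 178 158 141 157 198 250 255 255]
dark
[ 23  23  25  27  75 206 218 166  61  34  34  35  33  35  89 177]
paleS [322.8009 255.305 ] [15.6189 21.2252] 134
[[169 175 178]
 [175 190 196]
 [196 232 243]
 [220 248 254]
 [242 251 253]
 [254 253 254]
 [247 251 253]
 [224 247 252]
 [206 245 253]
 [177 226 239]
 [136 174 193]
 [128 164 180]
 [131 166 182]
 [131 167 183]
 [130 167 183]
 [130 167 184]
 [120 146 159]
 [134 141 145]
 [239 245 246]]
```

```bash
cat >> a.py <<'E'
print('----')
S['tall']=ell(s,294,224,314,240,lambda u:(g(u)>62)&(g(u)<140),'tallS')
S['short']=ell(s,325,241,345,256,lambda u:(g(u)>62)&(g(u)<140),'shortS')
S['pale']=ell(s,312,245,332,256,lambda u:(u[:,:,2]>205)&((u[:,:,2]-u[:,:,0])>5),'paleS')
S['dark']=ell(s,276,185,297,198,lambda u:(g(u)>50),'darkS')
for n in ('tall','short','pale','dark'):
    P,e=tri(d,T[n],s,S[n]); print(n,P,e)
for n,z in dict(tall=.068,short=.058,pale=.030,dark=.049,stand=.0).items():
    print(n,onz(d,*T[n],z), onz(s,*S[n],z) if n in S else '')
cv2.imwrite('pics/t2.png',np.hstack([cv2.resize(x,(400,400),interpolation=cv2.INTER_CUBIC) for x in (d['im'][142:177,242:277],s['im'][180:215,268:303])]))
E
python3 a.py | sed -n '/----/,$p'
```

```text
----
tallS [333.9966 231.7358] [18.3712 73.2859] 90
shortS [334.8314 250.2349] [18.349  28.0156] 16
paleS [319.003  251.4394] [ 9.9176 15.7966] 74
darkS [285.1442 190.013 ] [4.6842 8.71  ] 84
tall [ 0.4626 -0.3526  0.0688] 0.06675118171068889
short [ 0.436  -0.408   0.0559] 0.003095100983686447
pale [ 0.4473 -0.3642  0.0298] 0.005973588000190597
dark [ 0.6147 -0.145   0.0546] 0.001791381744175625
tall [ 0.4441 -0.3247  0.068 ] [ 0.4869 -0.3769  0.068 ]
short [ 0.435  -0.4064  0.058 ] [ 0.4346 -0.4105  0.058 ]
pale [ 0.4491 -0.3666  0.03  ] [ 0.4448 -0.3623  0.03  ]
dark [ 0.6164 -0.1454  0.049 ] [ 0.6226 -0.1382  0.049 ]
stand [ 0.6194 -0.1438  0.    ]
```

View pics/t2.png

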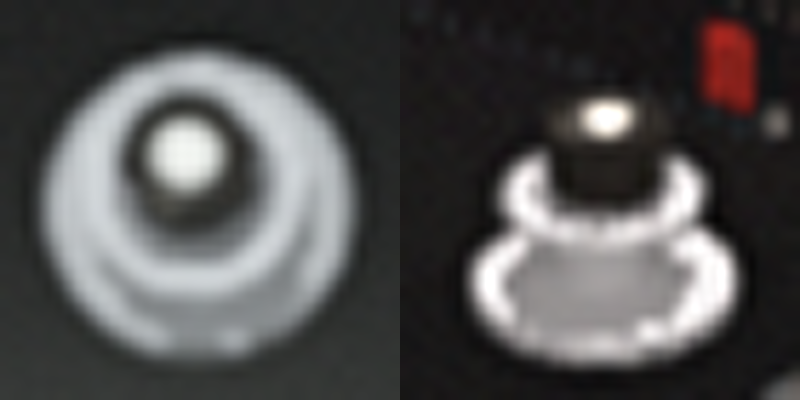

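The picture shows the dark mount upright and nearly central on the stand, with its top at (258.2,155.3) in the top view and (285.7,189.7) in the scene view. I'll refine the points, and also locate the eyepieces because they lie between the arm and the work.

Run:
```python
from m import *
for n,a,b in (('dark',(258.2,155.3),(285.7,189.7)),('eyeL',(97,325),(105,90)),('eyeR',(136,316),(127,104)),('eyeR2',(136,316),(118,97)),('head(bino)',(97,210),(170,100)),('scopebase front',(140,237),(165,205)),('tall',(333,230.3),(305.8,232)),('short',(367.8,235.3),(334.8,249))):
    print(n,*tri(d,a,s,b))
print('disc .03',onz(d,258.6,157.3,.03),'foot.005',onz(d,258.88,159.62,.004),'dark .049',onz(d,258.2,155.3,.049))
cv2.imwrite('pics/scope.png',cv2.resize(np.vstack([s['im'][0:215,40:290],d['im'][90:330,20:270]]),None,fx=1.3,fy=1.3))
```

```text
dark [ 0.6188 -0.1442  0.0536] 0.002075204036633659
eyeL [0.2625 0.0882 0.3929] 0.0027316572672573826
eyeR [0.2745 0.0336 0.3671] 0.00025577702942117996
eyeR2 [0.2686 0.0364 0.3823] 0.019900138713987464
head(bino) [0.465  0.1248 0.3079] 0.021934108840859015
scopebase front [0.4199 0.1371 0.0098] 5.321353065667027e-05
tall [ 0.4447 -0.3246  0.071 ] 0.0005636108415344463
short [ 0.4363 -0.4079  0.0592] 0.0025907481711182952
disc .03 [ 0.6193 -0.1447  0.03  ] foot.005 [ 0.6186 -0.144   0.004 ] dark .049 [ 0.6203 -0.1447  0.049 ]
```

View pics/scope.png

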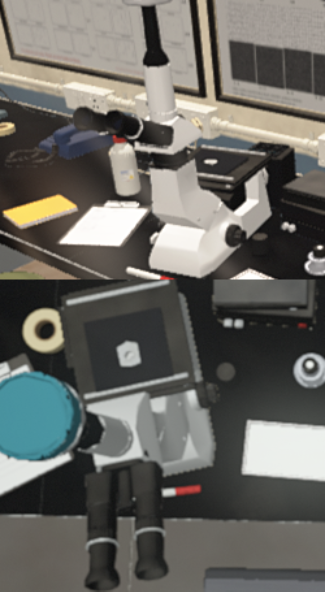

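The view shows the microscope's eyepieces sticking out towards the robot, with their tips at about (0.27, 0.03–0.09, 0.39), and a tall tube behind them. The way over has to go high and close in to the base. I'll check the tube position and start by raising the tool.

```bash
python3 - <<'E'
from m import *
for n,a,b in (('disc',(45,195),(152,2)),('tube foot',(95,212),(160,100))): print(n,*tri(d,a,s,b))
E
python3 -m jog '[[0,0,-0.128,0,0,-0.04,70],[0,0,-0.128,0,0,-0.05,70],[0,0,0,0,0,-0.05,70],[0,0,0,0,0,-0.05,70],[0,0,0,0,0,-0.05,70],[0,0,0,0,0,-0.03,70],[0,0,0,0,0,0,70]]' 
python3 -c "from rig import observe as o;s=o();print(s['q'],s['position'],s['tool_rot'])"
```

```text
disc [0.4564 0.116  0.5469] 0.00033320685355141185
tube foot [0.4544 0.1361 0.3075] 0.0017465159869639439
time_s: 1.38
position: [0.1392, 0.5322, 0.503]
tool_rot: [[-1.0, -0.0, 0.002], [-0.0, 1.0, 0.004], [-0.002, 0.004, -1.0]]
ft_force: [0.6, 0.0, -0.2]
grip_width: 0.0597
gripper_force: 0.0
[ 6.30080821e+01  2.12364211e+01  3.16168555e+01 -9.94581162e-04
  1.26902789e+02 -2.70037583e+01] [0.13923671 0.53224254 0.50296289] [[-9.99998089e-01 -1.99883868e-04  1.94467168e-03]
 [-1.92517587e-04  9.99992809e-01  3.78738039e-03]
 [-1.94541473e-03  3.78699877e-03 -9.99990937e-01]]
```

```bash
python3 -m jog '[[0,0,0,0,-0.04,0,70],[0,0,0,0.005,-0.04,0,70],[0,0,0,0.005,-0.04,0,70],[0,0,0,0.005,-0.04,0,70],[0,0,0,0,-0.04,0,70],[0,0,0,-0.01,-0.03,0,70],[0,0,0,-0.02,-0.03,0,70],[0,0,0,-0.03,-0.03,0,70],[0,0,0,0,0,0,70]]' 
python3 -c "from rig import observe as o;s=o();print(s['q'],s['position'])"
```

```text
time_s: 2.5
position: [0.1854, 0.2407, 0.4999]
tool_rot: [[-1.0, 0.005, -0.002], [0.005, 1.0, -0.001], [0.002, -0.001, -1.0]]
ft_force: [0.1, 0.5, 0.5]
grip_width: 0.0598
gripper_force: 0.0
[ 2.96616401e+01 -7.72173100e+00  6.62842048e+01 -1.38210745e-02
  1.21573605e+02 -6.00465482e+01] [0.18540503 0.24074645 0.49991616]
```

```bash
python3 -m jog '[[0,0,0,-0.03,-0.03,0,70],[0,0,0,-0.025,-0.035,0,70],[0,0,0,-0.015,-0.04,0,70],[0,0,0,-0.01,-0.04,0,70],[0,0,0,0,-0.04,0,70],[0,0,0,0,-0.04,0,70],[0,0,0,0,-0.04,0,70],[0,0,0,0,-0.04,0,70],[0,0,0,-0.01,-0.04,0,70],[0,0,0,0,0,0,70]]' | grep -E "time|posi|ft"
python3 -m jog '[[0,0,0,-0.03,-0.04,0.03,70],[0,0,0,-0.03,-0.04,0.03,70],[0,0,0,-0.03,-0.04,0.03,70],[0,0,0,-0.03,-0.04,0.03,70],[0,0,0,-0.02,-0.04,0.04,70],[0,0,0,-0.015,-0.02,0.04,70],[0,0,0,0,0,0.05,70],[0,0,0,0,0,0.05,70],[0,0,0,0,0,0,70]]' | grep -E "time|posi|ft|tool"
python3 -c "from rig import observe as o;s=o();print(s['q'],s['position'],s['tool_rot'])"
```

```text
time_s: 3.75
position: [0.275, -0.1042, 0.4996]
ft_force: [-0.5, 0.7, 0.2]
time_s: 4.88
position: [0.429, -0.32, 0.1986]
tool_rot: [[-1.0, -0.002, -0.005], [-0.002, 1.0, 0.006], [0.005, 0.006, -1.0]]
ft_force: [0.3, -0.8, 0.5]
[-4.94104620e+01  2.20267899e+01  7.96563200e+01  1.23540196e-02
  7.87571639e+01 -1.39518954e+02] [ 0.42898625 -0.3200155   0.19860131] [[-0.99998661 -0.00183621 -0.00483898]
 [-0.00186511  0.99998042  0.00597286]
 [ 0.00482792  0.00598181 -0.99997045]]
```

```bash
python3 -m jog '[[0,0,0,-0.015,-0.0045,0.03,70],[0,0,0,0,0,0.04,70],[0,0,0,0,0,0.02,70],[0,0,0,0,0,0.0,70]]' | grep -E "time|posi|ft|tool"
python3 - <<'E'
from h import *
d=shot('top'); s=shot('scene')
cv2.imwrite('pics/g1.png',np.hstack([cv2.resize(x,(400,400),interpolation=cv2.INTER_CUBIC) for x in (d['im'][185:265,300:380],s['im'][190:280,270:360])]))
E
```

```text
time_s: 5.38
position: [0.4451, -0.3269, 0.1124]
tool_rot: [[-1.0, -0.001, 0.0], [-0.001, 1.0, -0.0], [-0.0, -0.0, -1.0]]
ft_force: [0.5, -0.7, 0.2]
```

View pics/g1.png

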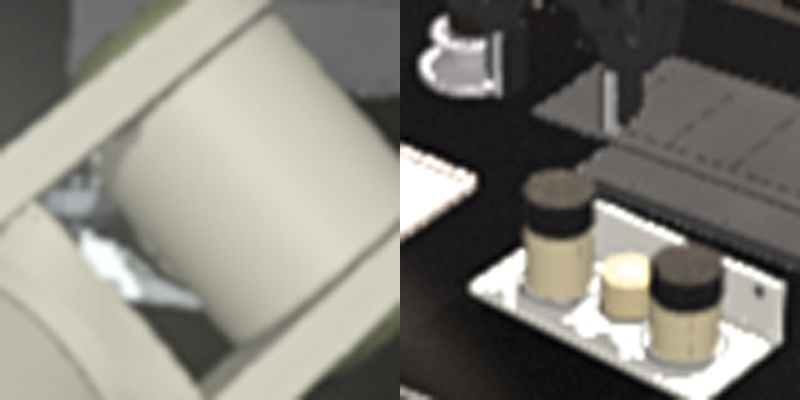

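The scene half shows the finger tips, at about crop (500,90) and (612,130), straddling a spot right above the tall cap at (558,185). Nothing has moved. I'll go down and grip.

```bash
python3 -m jog '[[0,0,0,0,0.002,0.02,70],[0,0,0,0,0,0.02,70],[0,0,0,0,0,0.02,70],[0,0,0,0,0,0.016,70],[0,0,0,0,0,0,70],[0,0,0,0,0,0,30],[0,0,0,0,0,0,30],[0,0,0,0,0,0,30],[0,0,0,0,0,0,30],[0,0,0,0,0,0,30]]' 25 | grep -vE "tool"
```

```text
time_s: 6.72
position: [0.445, -0.3259, 0.0369]
ft_force: [0.5, 1.5, 6.8]
grip_width: 0.0383
gripper_force: 24.7
```

```bash
python3 -m jog '[[0,0,0,0,0,-0.015,30],[0,0,0,0,0,-0.03,30],[0,0,0,0,0,-0.03,30],[0,0,0,-0.003,0.04,0,30],[0,0,0,-0.004,0.05,0,30],[0,0,0,-0.004,0.05,0,30],[0,0,0,-0.004,0.05,0,30],[0,0,0,-0.004,0.05,0,30],[0,0,0,-0.004,0.034,0,30],[0,0,0,0,0,0,30]]' | grep -vE "tool"
python3 -m jog '[[0,0,0,0,0,0.02,30],[0,0,0,0,0,0.02,30],[0,0,0,0,0,0.02,30],[0,0,0,0,0,0.01,30],[0,0,0,0,0,0.0,30]]' | grep -vE "tool"
python3 - <<'E'
from h import *
s=shot('scene')
cv2.imwrite('pics/g2.png',cv2.resize(s['im'][160:290,190:360],None,fx=4,fy=4))
E
```

```text
time_s: 7.98
position: [0.4673, -0.0496, 0.1114]
ft_force: [0.2, 0.5, -1.1]
grip_width: 0.0381
gripper_force: 25.4
time_s: 8.6
position: [0.4673, -0.0519, 0.0404]
ft_force: [-0.7, 0.1, -0.1]
grip_width: 0.0384
gripper_force: 25.4
```

View pics/g2.png

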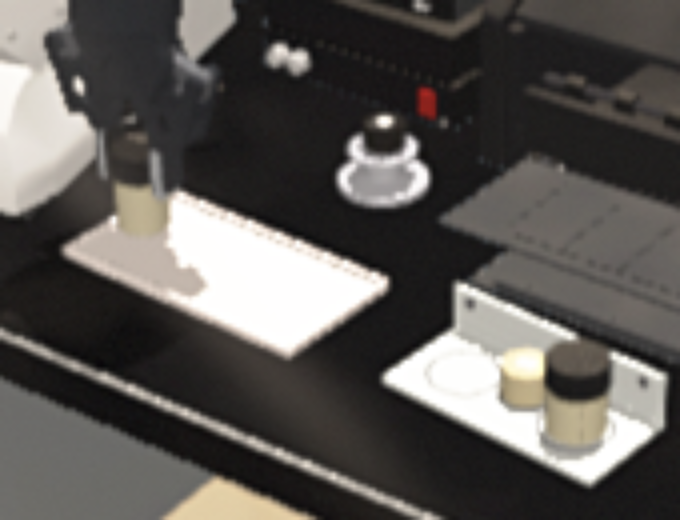

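The tall case is held upright over the tray's left half, at crop (140,190), and the left seat circle is empty. I'll set it down, release it and move on to the short case.

```bash
python3 -m jog '[[0,0,0,0,0,0.004,30],[0,0,0,0,0,0.003,30],[0,0,0,0,0,0.0015,30],[0,0,0,0,0,0,30],[0,0,0,0,0,0,30]]' | grep -vE "tool"
python3 -m jog '[[0,0,0,0,0,0,70],[0,0,0,0,0,0,70],[0,0,0,0,0,0,70],[0,0,0,0,0,-0.02,70],[0,0,0,0,0,-0.03,70],[0,0,0,0,0,-0.04,70],[0,0,0,0,0,0,70]]' | grep -vE "tool"
python3 -m jog '[[0,0,0,0.003,-0.05,0,70],[0,0,0,0.004,-0.05,0,70],[0,0,0,0.004,-0.05,0,70],[0,0,0,0.005,-0.06,0,70],[0,0,0,0.006,-0.06,0,70],[0,0,0,0.006,-0.06,0,70],[0,0,0,0.004,-0.025,0,70],[0,0,0,0,0,0,70]]' | grep -vE "tool"
```

```text
time_s: 9.28
position: [0.4673, -0.0513, 0.032]
ft_force: [-0.6, 2.1, 3.0]
grip_width: 0.038
gripper_force: 25.5
time_s: 10.15
position: [0.4684, -0.0517, 0.1241]
ft_force: [-0.2, -0.5, 0.0]
grip_width: 0.0595
gripper_force: 0.0
time_s: 11.15
position: [0.4345, -0.4075, 0.1202]
ft_force: [0.5, -0.5, -0.5]
grip_width: 0.0596
gripper_force: 0.0
```

```bash
python3 -m jog '[[0,0,0,-0.001,0,0.025,70],[0,0,0,0,0,0.025,70],[0,0,0,0,0,0.02,70],[0,0,0,0,0,0.017,70],[0,0,0,0,0,0,70],[0,0,0,0,0,0,30],[0,0,0,0,0,0,30],[0,0,0,0,0,0,30],[0,0,0,0,0,0,30],[0,0,0,0,0,0,30]]' 25 | grep -vE "tool"
```

```text
time_s: 12.4
position: [0.4367, -0.4067, 0.0357]
ft_force: [0.1, 1.5, 6.4]
grip_width: 0.0386
gripper_force: 25.6
```

```bash
python3 -m jog '[[0,0,0,0,0,-0.015,30],[0,0,0,0,0,-0.03,30],[0,0,0,0,0,-0.03,30],[0,0,0,-0.004,0.03,0,30],[0,0,0,-0.004,0.045,0,30],[0,0,0,-0.004,0.05,0,30],[0,0,0,-0.005,0.05,0,30],[0,0,0,-0.005,0.036,0,30],[0,0,0,0,0,0,30],[0,0,0,0,0,0,30]]' | grep -vE "tool"
python3 -m jog '[[0,0,0,0,0,0.025,30],[0,0,0,0,0,0.025,30],[0,0,0,0,0,0.02,30],[0,0,0,0,0,0.006,30],[0,0,0,0,0,0.0,30],[0,0,0,0,0,0.0,30]]' | grep -vE "tool"
```

```text
time_s: 13.65
position: [0.4585, -0.1961, 0.1103]
ft_force: [-0.6, 0.0, -0.7]
grip_width: 0.0381
gripper_force: 25.3
time_s: 14.4
position: [0.4586, -0.1959, 0.0346]
ft_force: [0.4, -0.3, 0.4]
grip_width: 0.0382
gripper_force: 25.3
```

```bash
python3 -m jog '[[0,0,0,0,0,0.003,30],[0,0,0,0,0,0.0015,30],[0,0,0,0,0,0,30],[0,0,0,0,0,0,30]]' | grep -vE "tool"
python3 -m jog '[[0,0,0,0,0,0,70],[0,0,0,0,0,0,70],[0,0,0,0,0,0,70],[0,0,0,0,0,-0.02,70],[0,0,0,0,0,-0.03,70],[0,0,0,0,0,-0.04,70],[0,0,0,0,0,0,70]]' | grep -vE "tool"
python3 -m jog '[[0,0,0,0,-0.03,0,70],[0,0,0,0.003,-0.05,0,70],[0,0,0,0.004,-0.05,0,70],[0,0,0,0.003,-0.042,0,70],[0,0,0,0,0,0,70]]' | grep -vE "tool"
python3 - <<'E'
from h import *
s=shot('scene')
cv2.imwrite('pics/g3.png',cv2.resize(s['im'][160:290,190:360],None,fx=4,fy=4))
E
```

```text
time_s: 14.9
position: [0.4586, -0.1956, 0.0306]
ft_force: [-3.4, 1.3, 14.4]
grip_width: 0.038
gripper_force: 26.6
time_s: 15.78
position: [0.4593, -0.196, 0.1216]
ft_force: [-0.0, 0.6, -0.9]
grip_width: 0.0596
gripper_force: 0.0
time_s: 16.4
position: [0.4475, -0.3695, 0.1177]
ft_force: [0.5, 1.0, -0.2]
grip_width: 0.0597
gripper_force: 0.0
```

View pics/g3.png

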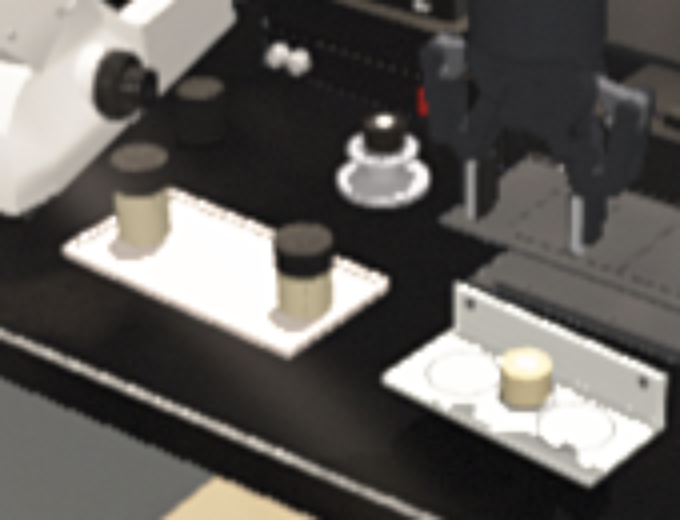

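Both cases stand upright on the tray, at crop (140,200) and (303,270). The pale mount is alone on the middle seat at (526,378). I'll pick it up.

```bash
python3 -m jog '[[0,0,0,-0.0015,0.002,0.03,70],[0,0,0,0,0,0.03,70],[0,0,0,0,0,0.03,70],[0,0,0,0,0,0.013,70],[0,0,0,0,0,0,70],[0,0,0,0,0,0,20],[0,0,0,0,0,0,20],[0,0,0,0,0,0,20],[0,0,0,0,0,0,20],[0,0,0,0,0,0,20]]' 25 | grep -vE "tool"
```

```text
time_s: 17.7
position: [0.4502, -0.3656, 0.0175]
ft_force: [0.9, 1.2, 5.7]
grip_width: 0.0285
gripper_force: 24.5
```

```bash
python3 -m jog '[[0,0,0,0,0,-0.02,20],[0,0,0,0,0,-0.035,20],[0,0,0,0,0,-0.045,20],[0,0,0,-0.003,0.045,0,20],[0,0,0,-0.003,0.05,0,20],[0,0,0,-0.003,0.05,0,20],[0,0,0,-0.003,0.05,0,20],[0,0,0,-0.001,0.047,0,20],[0,0,0,0,0,0,20],[0,0,0,0,0,0,20]]' | grep -vE "tool"
python3 -m jog '[[0,0,0,0,0,0.03,20],[0,0,0,0,0,0.03,20],[0,0,0,0,0,0.03,20],[0,0,0,0,0,0.01,20],[0,0,0,0,0,0.0,20],[0,0,0,0,0,0.0,20]]' | grep -vE "tool"
```

```text
time_s: 18.95
position: [0.4631, -0.1238, 0.1167]
ft_force: [-0.2, -0.3, -0.1]
grip_width: 0.0284
gripper_force: 24.9
time_s: 19.7
position: [0.4633, -0.1239, 0.0172]
ft_force: [-0.0, -0.1, -0.3]
grip_width: 0.0289
gripper_force: 24.9
```

```bash
python3 -m jog '[[0,0,0,0,0,0.003,20],[0,0,0,0,0,0.0015,20],[0,0,0,0,0,0,20],[0,0,0,0,0,0,55],[0,0,0,0,0,0,55],[0,0,0,0,0,0,55],[0,0,0,0,0,-0.02,55],[0,0,0,0,0,-0.04,55],[0,0,0,0,0,-0.045,55],[0,0,0,0,0,0,55]]' | grep -vE "tool"
python3 -m jog '[[0,0,0,-0.04,-0.005,0,70],[0,0,0,-0.05,-0.005,0,70],[0,0,0,-0.045,-0.005,0,70],[0,0,0,-0.02,-0.0055,0,70],[0,0,0,0,0,0,70],[0,0,0,0,0,0,70]]' | grep -vE "tool"
python3 - <<'E'
from h import *
s=shot('scene')
cv2.imwrite('pics/g4.png',cv2.resize(s['im'][160:290,190:360],None,fx=4,fy=4))
E
```

```text
time_s: 20.95
position: [0.464, -0.124, 0.1195]
ft_force: [0.1, 0.8, 0.0]
grip_width: 0.0473
gripper_force: 0.0
time_s: 21.7
position: [0.6168, -0.1435, 0.116]
ft_force: [-0.9, 0.8, 0.5]
grip_width: 0.0597
gripper_force: 0.0
```

View pics/g4.png

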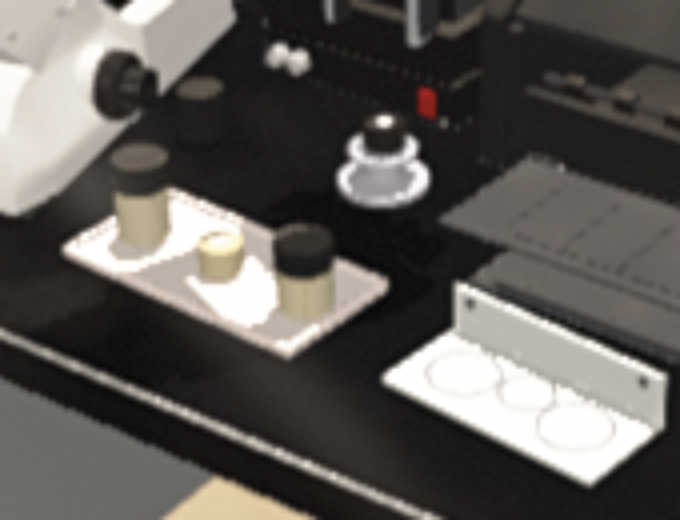

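The pale mount stands at (221,255) between the two cases, and all three rack circles are visible, the middle one at crop (526,392). I'll check the seat, the stand and the camera bias while picking up the dark mount.

```bash
python3 - <<'E'
from m import *
c=lambda x,y:((x+.5)/4-.5+190,(y+.5)/4-.5+160)
for n,p,z in(('mid',(526,392),.008),('L',(463,375),.008),('R',(577,427),.008),('pale',(221,242),.025),('tall',(139,158),.063),('short',(304,238),.053),('dark',(385,121),.049)): print(n,onz(s,*c(*p),z))
d['im'][0:1]
cv2.imwrite('pics/top5.png',d['im'])
p=ell(d,335,222,365,245,lambda u:u.max(2)<0,'x') if 0 else 0
print(d['im'][215:255,349].max(1), d['im'][222,300:400].max(1))
E
python3 -m jog '[[0,0,0,-0.002,-0.001,0.03,70],[0,0,0,0,0,0.03,70],[0,0,0,0,0,0.018,70],[0,0,0,0,0,0,70],[0,0,0,0,0,0,70]]' 25 | grep -vE "tool"
```

```text
mid [ 0.4527 -0.3637  0.008 ]
L [ 0.4463 -0.3228  0.008 ]
R [ 0.4396 -0.4068  0.008 ]
pale [ 0.4636 -0.1208  0.025 ]
tall [ 0.4696 -0.0481  0.063 ]
short [ 0.4619 -0.192   0.053 ]
dark [ 0.6244 -0.1394  0.049 ]
[ 94 178 223 203 170 177 183 181 201 241 255 255 255 255 255 255 255 255
 255 255 251 229 225 246 255 254 252 252 252 254 255 254 216 128  68  68
  72  71  72  72] [ 69  69  70  70  68  69  71  69  71  70  70  70  70  70  69  64  89 171
 233 255 255 255 255 255 255 254 244 230 222 217 219 218 219 222 223 230
 242 253 255 252 243 241 242 242 238 235 233 219 195 181 173 175 185 194
 193 184 181 181 181 181 181 181 180 179 176 173 171 172 175 174 169 169
 169 168 167 168 172 176 187 198 202 209 215 215 188 107  46  49  49  48
  48  47  49  46  45  46  46  43  43  43]
time_s: 22.48
position: [0.6201, -0.145, 0.0399]
ft_force: [-0.5, -0.4, 0.4]
grip_width: 0.0598
gripper_force: 0.0
```

```bash
python3 -m jog '[[0,0,0,-0.0005,0.0005,0.003,70],[0,0,0,0,0,0,20],[0,0,0,0,0,0,20],[0,0,0,0,0,0,20],[0,0,0,0,0,0,20],[0,0,0,0,0,0,20],[0,0,0,0,0,0,20]]' 25 | grep -vE "tool"
```

```text
time_s: 23.35
position: [0.6204, -0.1443, 0.0362]
ft_force: [-0.8, 0.7, 6.1]
grip_width: 0.0284
gripper_force: 24.9
```

```bash
python3 -m jog '[[0,0,0,0,0,-0.02,20],[0,0,0,0,0,-0.03,20],[0,0,0,0,0,-0.03,20],[0,0,0,0.028,-0.037,0,20],[0,0,0,0.03,-0.04,0,20],[0,0,0,0.03,-0.04,0,20],[0,0,0,0.03,-0.04,0,20],[0,0,0,0.03,-0.04,0,20],[0,0,0,0.022,-0.0255,0,20],[0,0,0,0,0,0,20]]' | grep -vE "tool"
python3 -m jog '[[0,0,0,0,0,0.03,20],[0,0,0,0,0,0.03,20],[0,0,0,0,0,0.03,20],[0,0,0,0,0,0.005,20],[0,0,0,0,0,0.0,20],[0,0,0,0,0,0.0,20]]' | grep -vE "tool"
```

```text
time_s: 24.6
position: [0.4489, -0.3684, 0.1154]
ft_force: [0.2, 0.5, -0.4]
grip_width: 0.0285
gripper_force: 24.8
time_s: 25.35
position: [0.4509, -0.3671, 0.022]
ft_force: [0.5, 0.6, -0.4]
grip_width: 0.0287
gripper_force: 24.8
```

```bash
python3 -m jog '[[0,0,0,0,0,0.004,20],[0,0,0,0,0,0.003,20],[0,0,0,0,0,0.001,20],[0,0,0,0,0,0,20]]' | grep -vE "tool"
python3 -m jog '[[0,0,0,0,0,0,55],[0,0,0,0,0,0,55],[0,0,0,0,0,0,55],[0,0,0,0,0,0,55],[0,0,0,0,0,-0.02,55],[0,0,0,0,0,-0.04,55],[0,0,0,0,0,-0.045,55],[0,0,0,0,0,0,55]]' | grep -vE "tool"
python3 -m jog '[[0,0,0,0,0.04,0,55],[0,0,0,-0.003,0.05,0,55],[0,0,0,-0.003,0.05,0,55],[0,0,0,-0.003,0.05,0,55],[0,0,0,-0.004,0.053,0,55],[0,0,0,0,0,0,55]]' | grep -vE "tool"
python3 - <<'E'
from h import *
s=shot('scene');d=shot('top')
cv2.imwrite('pics/g5.png',np.hstack([cv2.resize(x,(400,400),interpolation=cv2.INTER_CUBIC) for x in (d['im'][185:265,310:390],s['im'][200:290,270:360])]))
E
```

```text
time_s: 25.85
position: [0.4504, -0.3669, 0.0141]
ft_force: [-2.1, 3.1, 12.6]
grip_width: 0.0288
gripper_force: 25.8
time_s: 26.85
position: [0.4513, -0.368, 0.1211]
ft_force: [0.3, 0.3, -0.1]
grip_width: 0.047
gripper_force: 0.0
time_s: 27.6
position: [0.4626, -0.1207, 0.1171]
ft_force: [-0.3, 0.1, -0.2]
grip_width: 0.047
gripper_force: 0.0
```

View pics/g5.png

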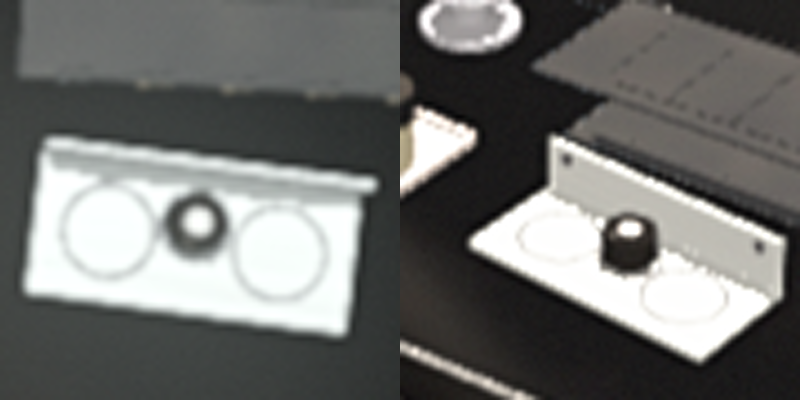

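The dark mount stands centred between the two outer circles, at about (195,223) in the top crop where (196,226) is expected. Now the pale mount goes to the stand.

```bash
python3 -m jog '[[0,0,0,-0.001,-0.0025,0.03,55],[0,0,0,0,0,0.03,55],[0,0,0,0,0,0.03,55],[0,0,0,0,0,0.013,55],[0,0,0,0,0,0,55],[0,0,0,0,0,0,20],[0,0,0,0,0,0,20],[0,0,0,0,0,0,20],[0,0,0,0,0,0,20],[0,0,0,0,0,0,20]]' 25 | grep -vE "tool"
```

```text
time_s: 28.95
position: [0.4649, -0.1268, 0.0158]
ft_force: [-0.4, -1.2, 6.9]
grip_width: 0.0285
gripper_force: 25.1
```

```bash
python3 -m jog '[[0,0,0,0,0,-0.02,20],[0,0,0,0,0,-0.04,20],[0,0,0,0,0,-0.045,20],[0,0,0,-0.04,-0.004,0,20],[0,0,0,-0.04,-0.005,0,20],[0,0,0,-0.04,-0.005,0,20],[0,0,0,-0.036,-0.0035,0,20],[0,0,0,0,0,0,20],[0,0,0,0,0,0.03,20],[0,0,0,0,0,0,20]]' | grep -vE "tool"
python3 -m jog '[[0,0,0,0,0,0.02,20],[0,0,0,0,0,0.015,20],[0,0,0,0,0,0.0,20],[0,0,0,0,0,0.0,20]]' | grep -vE "tool"
```

```text
time_s: 30.2
position: [0.6185, -0.1432, 0.0882]
ft_force: [0.6, -0.9, -0.4]
grip_width: 0.0285
gripper_force: 24.8
time_s: 30.7
position: [0.6206, -0.144, 0.0557]
ft_force: [0.4, 0.1, 0.0]
grip_width: 0.0285
gripper_force: 24.8
```

```bash
python3 -m jog '[[0,0,0,0,0,0.006,20],[0,0,0,0,0,0.004,20],[0,0,0,0,0,0.002,20],[0,0,0,0,0,0,20],[0,0,0,0,0,0,20]]' | grep -vE "tool"
```

```text
time_s: 31.32
position: [0.6203, -0.1438, 0.0428]
ft_force: [-0.0, -0.4, 0.3]
grip_width: 0.0287
gripper_force: 24.9
```

Not touching yet, so I'll lower it in 1 mm steps.

```bash
python3 -m jog '[[0,0,0,0,0,0.0015,20],[0,0,0,0,0,0,20]]' | grep -E "posi|ft"
python3 -m jog '[[0,0,0,0,0,0.0015,20],[0,0,0,0,0,0,20]]' | grep -E "posi|ft"
```

```text
position: [0.6204, -0.1438, 0.0427]
ft_force: [-4.5, 1.7, 10.5]
position: [0.6204, -0.1438, 0.0426]
ft_force: [-7.7, 2.5, 21.2]
```

```bash
python3 -m jog '[[0,0,0,0,0,-0.0018,20],[0,0,0,0,0,0,55],[0,0,0,0,0,0,55],[0,0,0,0,0,0,55],[0,0,0,0,0,0,55],[0,0,0,0,0,-0.02,55],[0,0,0,0,0,-0.03,55],[0,0,0,0,0,-0.035,55],[0,0,0,0,0,0,55]]' | grep -vE "tool"
python3 -m jog '[[0,0,0,0.04,0,0,70],[0,0,0,0.04,0,0,70],[0,0,0,0.04,0.03,0,70],[0,0,0,0.033,0.035,0,70],[0,0,0,0,0.0275,0,70],[0,0,0,0,0,0,70],[0,0,0,0,0,0,70]]' | grep -vE "tool"
python3 - <<'E'
from h import *
s=shot('scene');d=shot('top')
cv2.imwrite('pics/g6.png',np.hstack([cv2.resize(x,(400,400),interpolation=cv2.INTER_CUBIC) for x in (d['im'][142:177,242:277],s['im'][180:215,268:303])]))
E
```

```text
time_s: 32.95
position: [0.6214, -0.1442, 0.1294]
ft_force: [0.4, -0.0, -0.4]
grip_width: 0.0472
gripper_force: 0.0
time_s: 33.83
position: [0.4675, -0.0518, 0.1262]
ft_force: [-0.9, -0.2, -0.1]
grip_width: 0.0599
gripper_force: 0.0
```

View pics/g6.png

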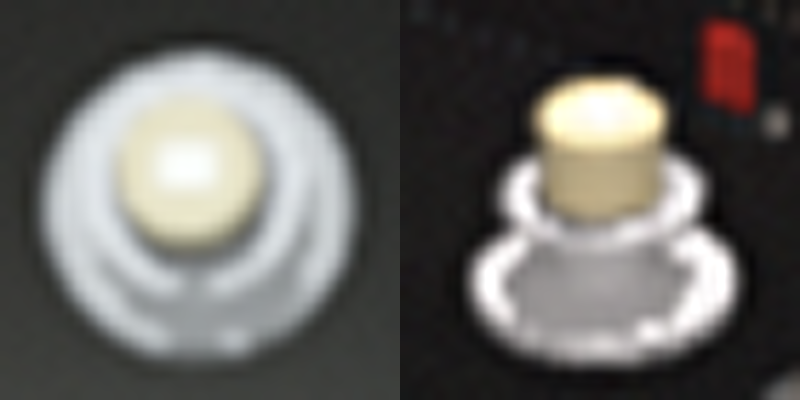

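The pale mount stands flat on the stand, with its top at (190,170) in the top crop. It is about 2–3 mm from the centre, well within tolerance. Now the tall case.

```bash
python3 -m jog '[[0,0,0,0,0.0005,0.025,70],[0,0,0,0,0,0.03,70],[0,0,0,0,0,0.025,70],[0,0,0,0,0,0.013,70],[0,0,0,0,0,0,70],[0,0,0,0,0,0,30],[0,0,0,0,0,0,30],[0,0,0,0,0,0,30],[0,0,0,0,0,0,30],[0,0,0,0,0,0,30]]' 25 | grep -vE "tool"
```

```text
time_s: 35.17
position: [0.4678, -0.0511, 0.0344]
ft_force: [0.4, 0.2, 7.4]
grip_width: 0.0383
gripper_force: 25.6
```

```bash
python3 -m jog '[[0,0,0,0,0,-0.02,30],[0,0,0,0,0,-0.03,30],[0,0,0,0,0,-0.04,30],[0,0,0,0.004,-0.045,0,30],[0,0,0,0.004,-0.05,0,30],[0,0,0,0.004,-0.05,0,30],[0,0,0,0.004,-0.05,0,30],[0,0,0,0.004,-0.05,0,30],[0,0,0,0.0028,-0.03,0,30],[0,0,0,0,0,0,30]]' | grep -vE "tool"
python3 -m jog '[[0,0,0,0,0,0.03,30],[0,0,0,0,0,0.03,30],[0,0,0,0,0,0.015,30],[0,0,0,0,0,0.004,30],[0,0,0,0,0,0.0,30],[0,0,0,0,0,0.0,30]]' | grep -vE "tool"
```

```text
time_s: 36.42
position: [0.4441, -0.3275, 0.1234]
ft_force: [0.1, 0.8, -0.1]
grip_width: 0.0385
gripper_force: 25.5
time_s: 37.17
position: [0.4449, -0.3261, 0.0456]
ft_force: [-0.7, 1.0, 0.5]
grip_width: 0.0382
gripper_force: 25.5
```

```bash
python3 -m jog '[[0,0,0,0,0,0.004,30],[0,0,0,0,0,0.0015,30],[0,0,0,0,0,0,30],[0,0,0,0,0,0,30]]' | grep -E "posi|ft"
python3 -m jog '[[0,0,0,0,0,0.001,30],[0,0,0,0,0,0,30]]' | grep -E "posi|ft"
```

```text
position: [0.4446, -0.3258, 0.0395]
ft_force: [-1.7, 2.2, 5.2]
position: [0.4447, -0.3259, 0.0394]
ft_force: [-3.5, 4.0, 14.9]
```

```bash
python3 -m jog '[[0,0,0,0,0,-0.001,30],[0,0,0,0,0,0,65],[0,0,0,0,0,0,65],[0,0,0,0,0,0,65],[0,0,0,0,0,-0.02,65],[0,0,0,0,0,-0.03,65],[0,0,0,0,0,-0.035,65],[0,0,0,0,0,0,65]]' | grep -vE "tool"
python3 -m jog '[[0,0,0,-0.004,0.04,0,70],[0,0,0,-0.006,0.05,0,70],[0,0,0,-0.0045,0.04,0,70],[0,0,0,0,0,0,70],[0,0,0,0,0,0,70]]' | grep -vE "tool"
```

```text
time_s: 38.92
position: [0.4453, -0.3267, 0.1264]
ft_force: [-0.2, -0.6, -0.6]
grip_width: 0.0555
gripper_force: 0.0
time_s: 39.55
position: [0.459, -0.1962, 0.1237]
ft_force: [0.2, -0.1, -0.7]
grip_width: 0.0597
gripper_force: 0.0
```

```bash
python3 -m jog '[[0,0,0,0,0,0.025,70],[0,0,0,0,0,0.03,70],[0,0,0,0,0,0.025,70],[0,0,0,0,0,0.012,70],[0,0,0,0,0,0,70],[0,0,0,0,0,0,30],[0,0,0,0,0,0,30],[0,0,0,0,0,0,30],[0,0,0,0,0,0,30],[0,0,0,0,0,0,30]]' 25 | grep -vE "tool"
python3 -m jog '[[0,0,0,0,0,-0.02,30],[0,0,0,0,0,-0.04,30],[0,0,0,0,0,-0.05,30],[0,0,0,0.004,-0.04,0,30],[0,0,0,0.005,-0.05,0,30],[0,0,0,0.005,-0.05,0,30],[0,0,0,0.005,-0.05,0,30],[0,0,0,0.003,-0.021,0,30],[0,0,0,0,0,0,30],[0,0,0,0,0,0,30]]' | grep -vE "tool"
```

```text
time_s: 40.8
position: [0.4595, -0.1963, 0.033]
ft_force: [-1.0, -0.8, 6.8]
grip_width: 0.0381
gripper_force: 25.6
time_s: 42.05
position: [0.4373, -0.4054, 0.1421]
ft_force: [0.8, 0.6, -0.8]
grip_width: 0.038
gripper_force: 25.4
```

```bash
python3 -m jog '[[0,0,0,0,-0.0005,0.03,30],[0,0,0,0,0,0.03,30],[0,0,0,0,0,0.025,30],[0,0,0,0,0,0.013,30],[0,0,0,0,0,0.0,30],[0,0,0,0,0,0.0,30]]' | grep -vE "tool"
python3 -m jog '[[0,0,0,0,0,0.003,30],[0,0,0,0,0,0.0015,30],[0,0,0,0,0,0,30],[0,0,0,0,0,0,30]]' | grep -E "posi|ft"
```

```text
time_s: 42.8
position: [0.4375, -0.4075, 0.0452]
ft_force: [0.6, 0.4, -0.4]
grip_width: 0.0379
gripper_force: 25.4
position: [0.4371, -0.4074, 0.0397]
ft_force: [0.6, -0.6, -0.1]
```

```bash
python3 -m jog '[[0,0,0,0,0,0.0015,30],[0,0,0,0,0,0,30]]' | grep -E "posi|ft"
python3 -m jog '[[0,0,0,0,0,0.0012,30],[0,0,0,0,0,0,30]]' | grep -E "posi|ft"
```

```text
position: [0.4371, -0.4074, 0.0381]
ft_force: [0.6, -0.2, 0.2]
position: [0.4371, -0.4074, 0.038]
ft_force: [-1.7, 2.1, 9.8]
```

```bash
python3 -m jog '[[0,0,0,0,0,-0.0008,30],[0,0,0,0,0,0,65],[0,0,0,0,0,0,65],[0,0,0,0,0,0,65],[0,0,0,0,0,-0.02,65],[0,0,0,0,0,-0.03,65],[0,0,0,0,0,-0.04,65],[0,0,0,0,0,0,65]]' | grep -vE "tool"
python3 -m jog '[[0,0,0,0.01,0.05,-0.02,65],[0,0,0,0.02,0.05,-0.02,65],[0,0,0,0.02,0.05,-0.02,65],[0,0,0,0.02,0.05,-0.02,65],[0,0,0,0.02,0.04,0,65],[0,0,0,0,0,0,65],[0,0,0,0,0,0,65],[0,0,0,0,0,0,65]]' | grep -vE "tool"
python3 - <<'E'
from h import *
s=shot('scene');d=shot('top')
np.set_printoptions(precision=4,suppress=True)
from m import ell
for n,b,z in(('tall',(324,219,344,240),.068),('short',(357,225,379,246),.058)):
    p=ell(d,*b,lambda u:u.max(2)<120,n); print(onz(d,*p,z))
cv2.imwrite('pics/g7.png',np.hstack([cv2.resize(x,(400,400),interpolation=cv2.INTER_CUBIC) for x in (d['im'][145:255,290:400],s['im'][180:290,255:365])]))
E
```

```text
time_s: 44.8
position: [0.4379, -0.4084, 0.1307]
ft_force: [-0.5, -0.3, -0.9]
grip_width: 0.0555
gripper_force: 0.0
time_s: 45.8
position: [0.3474, -0.1682, 0.2073]
ft_force: [0.2, -0.9, 0.1]
grip_width: 0.0551
gripper_force: 0.0
tall [334.1774 230.5929] [15.5709 18.7375] 70
[ 0.4441 -0.3273  0.068 ]
short [366.598  235.6891] [15.725  16.5861] 41
[ 0.4346 -0.4042  0.058 ]
```

View pics/g7.png

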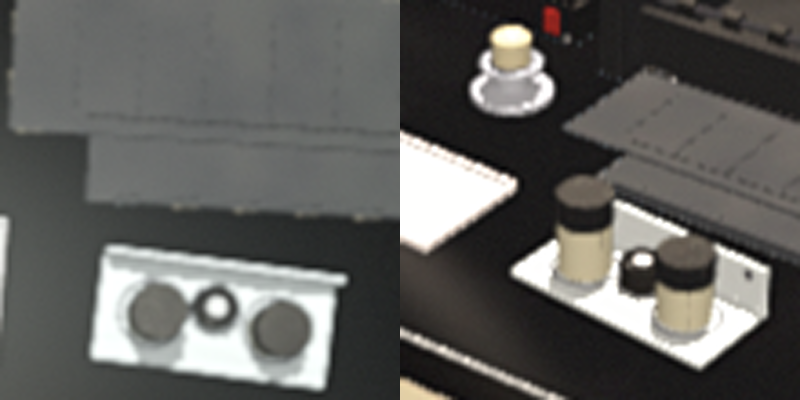

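The picture shows both cases upright on their own seats, at crop (157,313) and (281,329), with the dark mount between them and the pale one on the stand. The case centres agree with the start within 3 mm. I'm handing in.

```bash
python3 -c "from rig import job; print(job.close_job())"
```

```text
the job is handed in; nothing more can be done
None
```

I made the swap and handed the job in at about 46 s; the hand-in returned no verdict, but in the last pictures the dark mount is on the middle seat, the pale mount is on the stand about 2–3 mm off centre, and both cases are upright within 3 mm of where they started.

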